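# Find the concealed catch of a fastener case by feel

## Task

One of the six flush blue pads in the top panel of the white fastener case is a hidden catch; the other five are dead blanks. Feel across the panel with the fingertips, without leaning hard on it, until you find the pad that gives, press it fully home so that the drawer springs open, then take the hand away. Leave the bolt, the carton and the jar standing where they are.

Things in the scene. Friction and masses are not known exactly. Their poses are not given: they have to be found in the camera images.
- case: white steel fastener case, fixed on the table, 240 x 230 x 100 mm (its x, y, z); origin at the centre of its underside; z up, +x towards its rear, y along its blue drawer front (-x side, nearest the robot). The flat level top panel is 100 mm above the table. A level black rubber strip at x = 60 to 112 mm carries the bolt
- panel (a point): point on the top panel's face, at the centre of 2 x 3 identical blue square pads; axes as the case. Pad centres: x = -31 or +31 mm, y = -62, 0 or +62 mm. Each pad is 48.5 mm square (sides along x, y) in a 51 mm opening, its face 1.5 mm below the panel's. Five are rigid and do not give; one, looking the same, is the sprung catch: which one changes and can only be felt
- catch (a joint): travel of the hidden catch pad, m: 0 at rest, 0.006 when pressed straight down to its stop. It starts to give at about 1.5 N, takes 5 to 6 N at the stop and springs back when let go. The drawer is let go at about 0.004
- drawer (a joint): travel of the drawer out of the case along the case's -x, m: 0 shut and latched, 0.035 fully out. Once the catch lets go, its own spring drives it out within about 0.5 s and it stays out; it has no handle. Front 220 mm wide, 78 mm high; from above the open drawer shows as a blue edge with bolts behind it
- bolt_mid (a point): loose steel hex bolt standing on its head on the rear rubber strip of the case's top, 30 mm across the head (11 mm thick), shank 16 mm, 53 mm tall in all; this point is on its axis 26 mm above the panel. Bystander, may not be disturbed
- carton_mid (a point): loose small cardboard carton of fasteners with a red band, 75 x 55 x 60 mm tall, on the table beside the case; this point is its centre. Bystander, may not be disturbed
- jar_mid (a point): loose jar with a blue cap, 52 mm diameter, 85 mm tall, upright on the table beside the case; this point is its centre. Bystander, may not be disturbed
Not all that is in view belongs to the job. There is more than one size of the part that bears jar_mid; the job needs the largest.

How it is judged:
By the outcome, as a careful person would: the job done as asked, in the order asked, and still so for the second after the job is handed in, with the robot touching nothing.
It also fails if it takes over 54 s, if anything falls off the work surface, if the arm or the gripper's body presses on something with over 40 N, if the wrist force passes 120 N, or if a joint passes its speed limit or range.

## Robot

A 7-joint arm with a two-finger parallel gripper is mounted at the origin on the work surface. World frame = base frame: x ahead of the robot, y to its left, z up, the work surface at z = 0. Lengths are in m, angles in rad, forces in N, time in s.
With the tool pointing down it reaches from about 0.4 to 0.85 m from the base axis. Payload 4.5 kg.
Tool frame: the origin (TCP) lies on the centre line of the jaws, within the pads' length; the fingertips stand 17 mm ahead of it and the grasp point (between the pads) lies 2 mm behind it (r.tip_reach is the distance from the TCP to the fingertips, in m); z points along the fingers, y is the line along which they close (so a half turn about z gives the same grasp; the last joint's range is limited). The gripper opens to 88 mm and grips with 3 to 60 N. Pads are 18 mm wide; open, the fingers measure 123 mm over their backs; the gripper's body (75 mm by 187 mm) begins 45 mm behind the grasp point.
Start: joints at [-1.166, 0.689, -0.195, 1.565, 0.157, 0.902, -0.215], TCP at [0.226, 0.583, 0.256] pointing down, gripper open.
Joint ranges: [-3.01, 3.01], [-0.46, 2.08], [-1.47, 1.51], [0.13, 2.56], [-1, 4.14], [0.04, 2.09], [-2.66, 2.66]. Speed limits (rad/s): [2.57, 2.57, 3.14, 3.14, 3.14, 3.14, 3.14].

## Interface

Orientations are given as a unit quaternion [x, y, z, w].
In Python, from plant import r gives the robot as it stands.
- The arm moves only by the tool step_arm, never from a script. Its argument "steps" is a list of rows, each a list of 7 numbers: the shift along the tool's x, y, z in cm, then the turn, a rotation vector about the tool's x, y, z in degrees, then the gripper's target within -1 to 1 (shut at 1, half-way at 0, fully open at -1). A call has 1 to 8 rows; each row shifts and turns the commanded pose from where the row before left it, along the tool's axes as they then stand; what a row does not reach is not made up. A row lasts 1/8 s, in which the tool goes at most 62.5 mm and 10.7 degrees, less where a joint would pass 70% of its speed; a pose out of reach is approached as far as the arm can. A call with a gripper value outside its range is refused whole. The fingers move at their own pace and stop on an object; "force" is the grip in N (left out, the last holds). Time passes only in rows, so rows that do not move let the fingers close. It gives the time, the measured TCP pose, the force, the opening and the grip force at its end, in the units of the state.
- r.get_state(): the state, without advancing time (a new reading comes with each control period).
- r.snapshot(name): name is "scene" or "side" or "wrist"; returns a dict with "pixels" (480x640x3 uint8, red, green, blue), "fx", "fy", "cx", "cy" (pixels), "cam_to_world" (4x4, takes a point from camera to world coordinates). Camera axes: x right, y down, z forward; pixel columns grow to the right and rows downward; lengths in m; the calibration is good to about 2 mm. A picture is of the moment at which its call begins. There is no depth.
- r.finish_job(): hands the job in; it is judged then, once.
The state is a dict: "clock": time; "q": joint angles; "qd": joint speeds; "joint_torque": joint torques, N m; "tool_pos": TCP position; "eef_rot": TCP orientation; "contact_force": force on the tool from outside, world axes, zero at the start; "moment": the same for the moment, N m; "opening": opening from 0.0 (shut) to 1.0 (fully open); "finger_force": force on a finger pad.
Only numpy, scipy, OpenCV 4.12 (cv2) and the standard library are available. Lean on these libraries where they do the work, as an engineer would, in place of code of your own. Each camera call takes 0.05 s, during which the arm holds its last target. There are 200 camera calls.

## Working session

There is one attempt and no reset: what is moved stays moved. The work goes in short steps, Python scripts to look and compute and a tool call to move; the robot and the scene stay as the last step left them, time stands still between calls to the robot, and variables do not carry over. Pictures are saved under pics/ and viewed, at most 10 in all, crops included, and the job is handed in when it is done.

Besides the shell and the picture viewer there is one more tool, called after "Request:" as name([rows], argument=value, ...), one row to a line, values as JSON. step_arm: Moves the arm, as the interface text tells. Its arguments: {"type":"object","properties":{"steps":{"type":"array","items":{"type":"array","items":{"type":"number"}}},"force":{"type":"number"}},"required":["steps"]}

```bash
mkdir -p pics; ls; python3 - <<'E'
from plant import r
import cv2,pickle
for n in ["scene","side"]:
    s=r.snapshot(n); cv2.imwrite(f"pics/{n}0.png",s["pixels"][:,:,::-1]); pickle.dump(s,open(f"{n}0.pkl","wb"))
    print(n,s["fx"],s["cx"],s["cy"],s["cam_to_world"])
st=r.get_state(); print(st, r.tip_reach)
E
```

```text
pics
scene 447.7486537244092 315.5856270932875 240.743798604546 [[-2.25683582e-01  5.73422383e-01 -7.87561865e-01  1.17418055e+00]
 [ 9.74200506e-01  1.32387869e-01 -1.82775346e-01  1.56453866e-01]
 [-5.43837674e-04 -8.08492562e-01 -5.88506144e-01  5.11850457e-01]
 [ 0.00000000e+00  0.00000000e+00  0.00000000e+00  1.00000000e+00]]
side 558.8424556694227 324.5027748168299 245.9250901836807 [[-0.93895457 -0.17217171  0.29786106  0.40498627]
 [-0.34361345  0.51246235 -0.78696387  0.67524614]
 [-0.01714966 -0.84127239 -0.54033939  0.57109538]
 [ 0.          0.          0.          1.        ]]
{'clock': 0.1, 'q': array([-1.1662065 ,  0.68986731, -0.19451787,  1.56619918,  0.15731425,
        0.90253054, -0.21508393]), 'qd': array([-0.00065856, -0.00221168,  0.00063995, -0.00193232, -0.00101365,
       -0.00102159, -0.00031169]), 'joint_torque': array([-3.10199415e-03, -5.28497279e+01, -1.27147302e+00, -1.53834915e+01,
       -5.26276999e-02,  2.02842755e-03,  3.16720798e-05]), 'tool_pos': array([0.22632342, 0.58201856, 0.25502153]), 'eef_rot': array([ 1.84288204e-01,  9.82871918e-01, -8.02140013e-04, -8.10823857e-05]), 'contact_force': array([-0.37761506, -0.73709332,  0.0828841 ]), 'moment': array([0.02464149, 0.00630958, 0.01835322]), 'finger_force': 0.0, 'opening': 1.0013062414403016} 0.017
```

View pics/scene0.png

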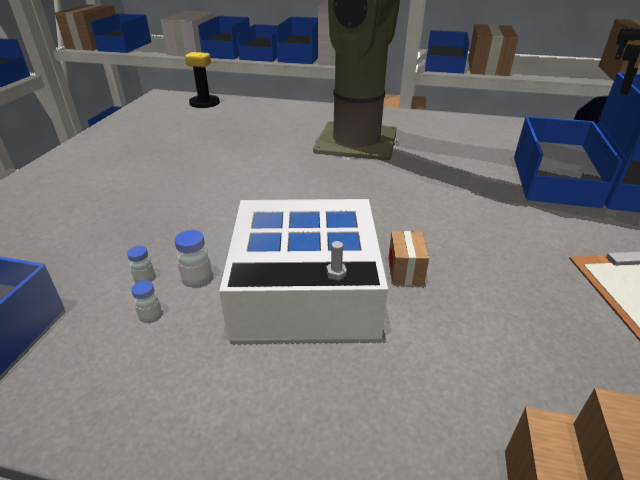

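View pics/side0.png

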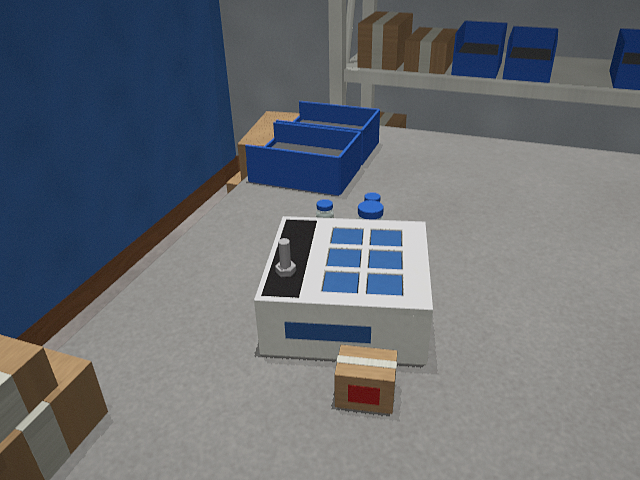

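The scene view shows the pads around cols 250–358, rows 212–250, with the bolt base at about (337,275). The carton is at (408,258), on the +y side, and the large jar at (194,260), on the −y side. The side view shows the pads at cols 322–403, rows 228–294, and the bolt head at (286,270).

```bash
python3 - <<'E'
import pickle,cv2,numpy as np
def ray(s,u,v,z):
    T=s["cam_to_world"]; d=T[:3,:3]@[(u-s["cx"])/s["fx"],(v-s["cy"])/s["fy"],1]; o=T[:3,3]
    return (o+d*(z-o[2])/d[2])
def run(n,box):
    s=pickle.load(open(n+"0.pkl","rb")); im=s["pixels"].astype(int); x0,x1,y0,y1=box
    m=np.zeros(im.shape[:2],np.uint8); m[y0:y1,x0:x1]=((im[...,2]-im[...,0])>50)[y0:y1,x0:x1]
    k,_,st,c=cv2.connectedComponentsWithStats(m)
    P=np.array([ray(s,*c[i],.0985)[:2] for i in range(1,k) if st[i,4]>100]); print(n,len(P)); print(P.round(4))
    c0=P.mean(0); _,_,ang=0,0,0
    # fit: order by projecting on approx axes, iterate
    yaw=0
    for _ in range(10):
        R=np.array([[np.cos(yaw),-np.sin(yaw)],[np.sin(yaw),np.cos(yaw)]]); L=(P-c0)@R
        M=np.c_[np.sign(L[:,0])*.031,np.round(L[:,1]/.062)*.062]
        H=M.T@(P-c0); yaw=np.arctan2(H[0,1]-H[1,0],H[0,0]+H[1,1])
    print("panel",c0.round(4),"yaw deg",np.degrees(yaw).round(2),"resid",np.abs(P-c0-M@R.T).max().round(4)); return s
s=run("scene",(245,362,208,254)); print("bolt",ray(s,337,273,.105),"top",ray(s,337,245,.153)); print("jar top",ray(s,190,240,.085),"carton top",ray(s,408,243,.06))
s=run("side",(318,408,226,297)); print("bolt",ray(s,286,271,.105),"top",ray(s,285,241,.153)); print("jar top",ray(s,371,208,.085),"carton top",ray(s,366,362,.06))
E
```

```text
scene 6
[[ 0.582  -0.0638]
 [ 0.5674 -0.0036]
 [ 0.5528  0.0556]
 [ 0.6429 -0.0488]
 [ 0.6274  0.0109]
 [ 0.6102  0.0726]]
panel [0.5971 0.0038] yaw deg 14.46 resid 0.0014
bolt [0.69796608 0.0767886  0.105     ] top [0.69694828 0.075246   0.153     ]
jar top [ 0.64683398 -0.17530652  0.085     ] carton top [0.5404588  0.17091195 0.06      ]
side 6
[[ 0.6414 -0.052 ]
 [ 0.5816 -0.0672]
 [ 0.6264  0.0084]
 [ 0.5661 -0.0064]
 [ 0.6113  0.069 ]
 [ 0.5512  0.0539]]
panel [0.5963 0.0009] yaw deg 14.06 resid 0.0004
bolt [0.69165968 0.07714348 0.105     ] top [0.69258208 0.07198997 0.153     ]
jar top [ 0.63708639 -0.17757779  0.085     ] carton top [0.54224196 0.17150843 0.06      ]
```

Request:
step_arm([
  [-3.475, -2.545, 0, 0, 0, 0, 1],
  [-3.475, -2.545, 0, 0, 0, 0, 1],
  [-3.475, -2.545, 0, 0, 0, 0, 1],
  [-3.475, -2.545, 0, 0, 0, 0, 1],
  [-3.475, -2.545, 0, 0, 0, 0, 1],
  [-3.475, -2.545, 0, 0, 0, 0, 1],
  [-3.475, -2.545, 0, 0, 0, 0, 1],
  [-3.475, -2.545, 0, 0, 0, 0, 1],
], force=20)

```text
clock: 1.1
tool_pos: [0.4123, 0.2907, 0.2555]
eef_rot: [0.184, 0.983, -0.0, -0.0]
contact_force: [0.3, -0.1, -0.7]
opening: 0.115
finger_force: 0.0
```

Request:
step_arm([
  [-3.475, -2.545, 0, 0, 0, 0, 1],
  [-3.475, -2.545, 0, 0, 0, 0, 1],
  [-3.475, -2.545, 0, 0, 0, 0, 1],
  [-3.475, -2.545, 0, 0, 0, 0, 1],
  [-3.475, -2.545, 0, 0, 0, 0, 1],
  [-3.475, -2.545, 0, 0, 0, 0, 1],
  [-3.475, -2.545, 0, 0, 0, 0, 1],
  [-3.475, -2.545, 0, 0, 0, 0, 1],
])

```text
clock: 2.1
tool_pos: [0.5975, 0.0002, 0.2554]
eef_rot: [0.184, 0.983, -0.0, -0.0]
contact_force: [0.4, -0.8, 1.0]
opening: 0.004
finger_force: 0.0
```

Request:
step_arm([
  [0, 0, 0, 0, 0, -8.85, 1],
  [0, 0, 0, 0, 0, -8.85, 1],
  [0, 0, 0, 0, 0, -8.85, 1],
  [0, 0, 0, 0, 0, -8.85, 1],
  [0, 0, 0, 0, 0, 0, 1],
  [0, 0, 0, 0, 0, 0, 1],
])

```text
clock: 2.85
tool_pos: [0.597, 0.0015, 0.2555]
eef_rot: [-0.122, 0.993, 0.0, -0.0]
contact_force: [0.6, 0.1, -0.1]
opening: 0.006
finger_force: 0.0
```

```bash
cat >h.py <<'E'
from plant import r
import numpy as np
from scipy.spatial.transform import Rotation as Ro
C=np.array([.597,.0023]); a=np.radians(14.2); E=np.array([[np.cos(a),-np.sin(a)],[np.sin(a),np.cos(a)]])
def to(px,py,z):
    s=r.get_state(); R=Ro.from_quat(s["eef_rot"]); p=C+E@[px,py]
    T=Ro.from_matrix(np.array([[-E[0,0],E[0,1],0],[-E[1,0],E[1,1],0],[0,0,-1.]]))
    print("t",s["clock"],"pos",s["tool_pos"].round(4),"panel xy",(E.T@(s["tool_pos"][:2]-C)).round(4),"F",s["contact_force"].round(2),"open",round(s["opening"],2))
    print("shift cm",(R.inv().apply(np.r_[p,z]-s["tool_pos"])*100).round(2),"turn deg",np.degrees((R.inv()*T).as_rotvec()).round(2))
E
python3 -c "
from h import *
to(-.031,-.062,.13)"
```

```text
t 2.85 pos [0.597  0.0015 0.2555] panel xy [-0.0002 -0.0007] F [ 0.65  0.14 -0.09] open 0.01
shift cm [ 3.05 -6.14 12.55] turn deg [ 0.01 -0.03 -0.19]
```

Request:
step_arm([
  [0.61, -1.23, 2, 0, 0, 0, 1],
  [0.61, -1.23, 2, 0, 0, 0, 1],
  [0.61, -1.23, 2, 0, 0, 0, 1],
  [0.61, -1.23, 2, 0, 0, 0, 1],
  [0.61, -1.23, 2, 0, 0, 0, 1],
  [0, 0, 2, 0, 0, 0, 1],
  [0, 0, 0, 0, 0, 0, 1],
  [0, 0, 0, 0, 0, 0, 1],
])

```text
clock: 3.85
tool_pos: [0.5831, -0.0651, 0.1364]
eef_rot: [-0.123, 0.992, 0.0, 0.001]
contact_force: [0.6, -0.4, 0.0]
opening: 0.005
finger_force: 0.0
```

Request:
step_arm([
  [0, 0, 0.4, 0, 0, 0, 1],
  [0, 0, 0.4, 0, 0, 0, 1],
  [0, 0, 0.3, 0, 0, 0, 1],
  [0, 0, 0, 0, 0, 0, 1],
  [0, 0, 0, 0, 0, 0, 1],
])

```text
clock: 4.47
tool_pos: [0.5826, -0.0655, 0.1247]
eef_rot: [-0.123, 0.992, 0.0, 0.0]
contact_force: [-0.0, -0.4, 0.0]
opening: 0.007
finger_force: 0.0
```

```bash
python3 -c "
from h import *
import cv2
to(-.031,-.062,.1155)
s=r.snapshot('scene');cv2.imwrite('pics/a.png',cv2.resize(s['pixels'][130:330,180:430,::-1],None,fx=3,fy=3))"
```

```text
t 4.475 pos [ 0.5826 -0.0655  0.1247] panel xy [-0.0306 -0.0622] F [-0.04 -0.4   0.03] open 0.01
shift cm [0.04 0.02 0.92] turn deg [ 0.    0.01 -0.05]
```

View pics/a.png

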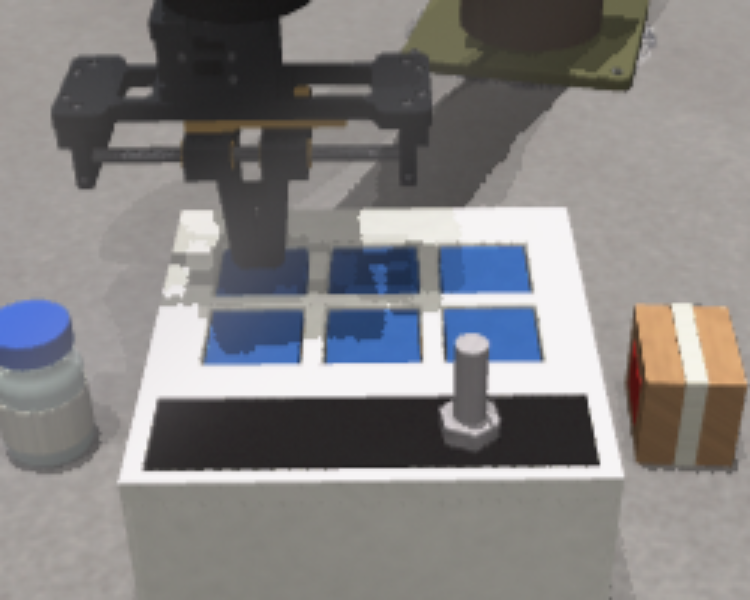

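The closed fingertips (crop about (257,265)) are over the robot-side −y pad. The gripper body is clear of the bolt (470,390) and the jar. Next I approach slowly.

Request:
step_arm([
  [0, 0, 0.3, 0, 0, 0, 1],
  [0, 0, 0.3, 0, 0, 0, 1],
  [0, 0, 0.1, 0, 0, 0, 1],
  [0, 0, 0, 0, 0, 0, 1],
])

```text
clock: 5.03
tool_pos: [0.5825, -0.0655, 0.1175]
eef_rot: [-0.123, 0.992, 0.0, -0.0]
contact_force: [-0.1, 0.4, 0.1]
opening: 0.008
finger_force: 0.0
```

Request:
step_arm([
  [0, 0, 0.1, 0, 0, 0, 1],
  [0, 0, 0, 0, 0, 0, 1],
])

```text
clock: 5.28
tool_pos: [0.5826, -0.0655, 0.1167]
eef_rot: [-0.123, 0.992, 0.0, -0.0]
contact_force: [0.1, -0.2, 0.2]
opening: 0.007
finger_force: 0.0
```

Request:
step_arm([
  [0, 0, 0.1, 0, 0, 0, 1],
  [0, 0, 0, 0, 0, 0, 1],
])

```text
clock: 5.52
tool_pos: [0.5827, -0.0655, 0.116]
eef_rot: [-0.123, 0.992, -0.0, 0.0]
contact_force: [-1.3, 0.4, 4.1]
opening: 0.004
finger_force: 1.7
```

Request:
step_arm([
  [0, 0, -1, 0, 0, 0, 1],
  [0, 2, 0, 0, 0, 0, 1],
  [0, 2.2, 0, 0, 0, 0, 1],
  [0, 2, 0, 0, 0, 0, 1],
  [0, 0, 0.4, 0, 0, 0, 1],
  [0, 0, 0.4, 0, 0, 0, 1],
  [0, 0, 0.1, 0, 0, 0, 1],
  [0, 0, 0, 0, 0, 0, 1],
])

```text
clock: 6.52
tool_pos: [0.5674, -0.0062, 0.1165]
eef_rot: [-0.123, 0.992, -0.0, -0.0]
contact_force: [0.5, 0.6, 0.5]
opening: 0.004
finger_force: 0.0
```

Request:
step_arm([
  [0, 0, 0.1, 0, 0, 0, 1],
  [0, 0, 0, 0, 0, 0, 1],
])

```text
clock: 6.78
tool_pos: [0.5676, -0.0059, 0.116]
eef_rot: [-0.123, 0.992, -0.0, 0.0]
contact_force: [-0.8, -0.9, 2.9]
opening: 0.005
finger_force: 1.5
```

```bash
python3 -c "
from h import *
to(-.031,0,.1155)"
```

```text
t 6.775 pos [ 0.5676 -0.0059  0.116 ] panel xy [-0.0305 -0.0007] F [-0.81 -0.91  2.89] open 0.01
shift cm [0.05 0.07 0.05] turn deg [-0.03  0.02 -0.08]
```

Request:
step_arm([
  [0, 0, 0.04, 0, 0, 0, 1],
  [0, 0, 0, 0, 0, 0, 1],
])

```text
clock: 7.02
tool_pos: [0.5676, -0.0059, 0.116]
eef_rot: [-0.123, 0.992, -0.0, 0.0]
contact_force: [-1.2, -0.9, 5.9]
opening: 0.003
finger_force: 3.4
```

Rigid, so this pad is a blank. Next pad: robot side, +y.

Request:
step_arm([
  [0, 0, -1.04, 0, 0, 0, 1],
  [0, 2, 0, 0, 0, 0, 1],
  [0, 2.2, 0, 0, 0, 0, 1],
  [0, 2, 0, 0, 0, 0, 1],
  [0, 0, 0.4, 0, 0, 0, 1],
  [0, 0, 0.4, 0, 0, 0, 1],
  [0, 0, 0.1, 0, 0, 0, 1],
  [0, 0, 0, 0, 0, 0, 1],
])

```text
clock: 8.02
tool_pos: [0.5523, 0.0538, 0.1165]
eef_rot: [-0.123, 0.992, -0.0, -0.0]
contact_force: [0.3, -0.1, -0.2]
opening: 0.007
finger_force: 0.0
```

Request:
step_arm([
  [0, 0, 0.1, 0, 0, 0, 1],
  [0, 0, 0, 0, 0, 0, 1],
])

```text
clock: 8.28
tool_pos: [0.5525, 0.0542, 0.116]
eef_rot: [-0.123, 0.992, -0.0, 0.0]
contact_force: [-0.4, -1.6, 4.1]
opening: 0.001
finger_force: 1.6
```

4.1 N with no give, so this one is also a blank. Next pad: rear, +y.

Request:
step_arm([
  [0, 0, -1, 0, 0, 0, 1],
  [-2, 0, 0, 0, 0, 0, 1],
  [-2.2, 0, 0, 0, 0, 0, 1],
  [-2, 0, 0, 0, 0, 0, 1],
  [0, 0, 0.4, 0, 0, 0, 1],
  [0, 0, 0.4, 0, 0, 0, 1],
  [0, 0, 0.1, 0, 0, 0, 1],
  [0, 0, 0, 0, 0, 0, 1],
])

```text
clock: 9.28
tool_pos: [0.6118, 0.0697, 0.1166]
eef_rot: [-0.123, 0.992, -0.0, -0.0]
contact_force: [0.0, -0.2, 0.4]
opening: 0.011
finger_force: 0.0
```

Request:
step_arm([
  [0, 0, 0.1, 0, 0, 0, 1],
  [0, 0, 0, 0, 0, 0, 1],
])

```text
clock: 9.52
tool_pos: [0.6123, 0.0699, 0.1159]
eef_rot: [-0.123, 0.992, -0.0, -0.0]
contact_force: [-1.5, 0.7, 1.6]
opening: 0.005
finger_force: 0.8
```

```bash
python3 -c "
from h import *
to(.031,.062,.1155)"
```

```text
t 9.525 pos [0.6123 0.0699 0.1159] panel xy [0.0314 0.0617] F [-1.46  0.69  1.56] open 0.01
shift cm [0.04 0.03 0.04] turn deg [-0.   -0.   -0.04]
```

Only 1.6 N here, so I'll press slightly further.

Request:
step_arm([
  [0, 0, 0.06, 0, 0, 0, 1],
  [0, 0, 0, 0, 0, 0, 1],
])

```text
clock: 9.78
tool_pos: [0.6123, 0.0698, 0.1153]
eef_rot: [-0.123, 0.992, -0.0, -0.0]
contact_force: [-2.5, -0.7, 3.7]
opening: 0.004
finger_force: 1.9
```

Request:
step_arm([
  [0, 0, 0.1, 0, 0, 0, 1],
  [0, 0, 0, 0, 0, 0, 1],
])

```text
clock: 10.02
tool_pos: [0.6123, 0.0699, 0.1141]
eef_rot: [-0.123, 0.992, 0.0, -0.0]
contact_force: [-2.1, -1.0, 5.3]
opening: 0.004
finger_force: 2.1
```

It gives: z went from 0.1160 to 0.1141. I'll press it home.

Request:
step_arm([
  [0, 0, 0.1, 0, 0, 0, 1],
  [0, 0, 0.1, 0, 0, 0, 1],
  [0, 0, 0, 0, 0, 0, 1],
])

```text
clock: 10.4
tool_pos: [0.6123, 0.0698, 0.1119]
eef_rot: [-0.123, 0.992, 0.0, -0.0]
contact_force: [-1.5, -0.4, 3.7]
opening: 0.005
finger_force: 1.8
```

Request:
step_arm([
  [0, 0, 0.1, 0, 0, 0, 1],
  [0, 0, 0.1, 0, 0, 0, 1],
  [0, 0, 0, 0, 0, 0, 1],
  [0, 0, 0, 0, 0, 0, 1],
])

```text
clock: 10.9
tool_pos: [0.6123, 0.0699, 0.1101]
eef_rot: [-0.123, 0.992, 0.0, -0.0]
contact_force: [-2.0, -0.7, 3.9]
opening: 0.005
finger_force: 2.3
```

Request:
step_arm([
  [0, 0, 0.08, 0, 0, 0, 1],
  [0, 0, 0, 0, 0, 0, 1],
  [0, 0, 0, 0, 0, 0, 1],
])

```text
clock: 11.28
tool_pos: [0.6123, 0.0699, 0.1099]
eef_rot: [-0.123, 0.992, -0.0, 0.0]
contact_force: [-3.5, -1.2, 9.4]
opening: 0.003
finger_force: 4.7
```

```bash
python3 -c "
from h import *
import cv2
to(.031,.062,.1095)
s=r.snapshot('scene');a=s['pixels'][130:330,180:430,::-1]
s=r.snapshot('side');b=s['pixels'][190:390,230:480,::-1]
import numpy as np
cv2.imwrite('pics/b.png',cv2.resize(np.hstack([a,b]),(800,320)))"
```

```text
t 11.275 pos [0.6123 0.0699 0.1099] panel xy [0.0314 0.0618] F [-3.46 -1.16  9.38] open 0.0
shift cm [0.04 0.02 0.04] turn deg [-0.01  0.   -0.04]
```

View pics/b.png

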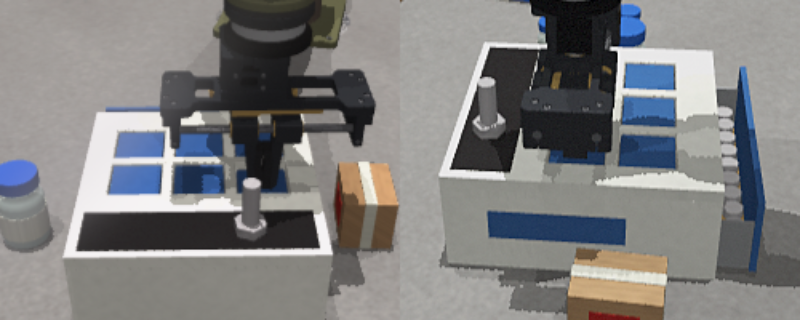

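The pad is on its stop (9.4 N). The side view shows the drawer open, with a blue edge at (750,165) and bolts behind it, and the bystanders are in place. I'll lift straight up and away.

Request:
step_arm([
  [0, 0, -0.5, 0, 0, 0, 1],
  [0, 0, -1, 0, 0, 0, 1],
  [0, 0, -2, 0, 0, 0, 1],
  [0, 0, -3, 0, 0, 0, 1],
  [0, 0, -4, 0, 0, 0, 1],
  [0, 0, -4, 0, 0, 0, 1],
  [0, 0, 0, 0, 0, 0, 1],
  [0, 0, 0, 0, 0, 0, 1],
])

```text
clock: 12.38
tool_pos: [0.6122, 0.0697, 0.2539]
eef_rot: [-0.123, 0.992, -0.0, -0.0]
contact_force: [-0.7, 0.1, 0.4]
opening: 0.004
finger_force: 0.0
```

```bash
python3 -c "
from h import *
import cv2
to(.031,.062,.25)
s=r.snapshot('scene');a=s['pixels'][130:330,180:430,::-1]
s=r.snapshot('side');b=s['pixels'][190:390,230:480,::-1]
cv2.imwrite('pics/c.png',cv2.resize(np.hstack([a,b]),(800,320)))"
```

```text
t 12.375 pos [0.6122 0.0697 0.2539] panel xy [0.0312 0.0616] F [-0.74  0.07  0.37] open 0.0
shift cm [0.02 0.04 0.39] turn deg [-0.   -0.03 -0.05]
```

View pics/c.png

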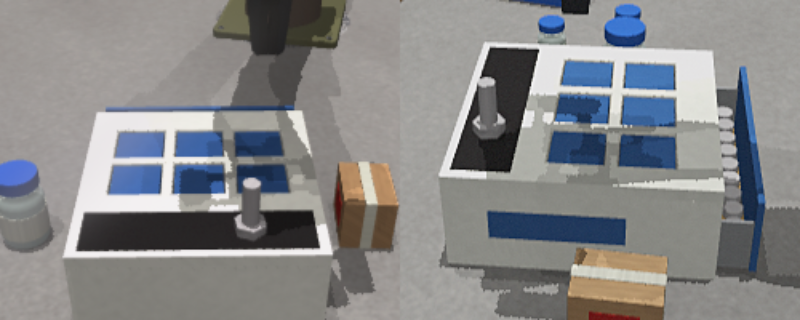

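The drawer is open (blue edge at (750,165)), the hand is clear, and the bolt, carton and jar still stand where they were.

```bash
python3 -c "
from plant import r
print(r.finish_job())"
```

```text
the job is handed in; nothing more can be done
None
```

The hidden catch was the rear +y pad; I pressed it to its stop, the drawer sprang open, the hand is clear with the bolt, carton and jar undisturbed, and the job is handed in (about 12.5 s used; the verdict was not shown).

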